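# Tip the marker out of the tall holder

## Robot

A 6-joint arm with a two-finger parallel gripper is mounted at the origin on a cart in front of the work surface, level with it; the furniture and walls round the work are solid. World frame = base frame: x ahead of the robot, y to its left, z up, the work surface at z = 0. Lengths are in m, angles in degrees, forces in N, time in s.
With the tool pointing down it reaches from about 0.375 to 0.9 m from the base axis. Payload 3.1 kg.
Tool frame: the origin (TCP) lies at the very end of the fingers, on their centre line; the grasp point (between the pads) lies 19 mm behind it; z points along the fingers, y is the line along which they close (so a half turn about z gives the same grasp; the last joint's range is limited). The gripper opens to 87 mm and grips with 3 to 60 N. Pads are 19 mm wide; open, the fingers measure 117 mm over their backs; the gripper's body (75 mm by 190 mm) begins 51 mm behind the grasp point.
Start: joints at [-83.91, 30.224, 82.088, -0, 67.689, -10.227], TCP at [0.176, -0.6, 0.199] pointing down, gripper open.
Joint ranges: [-176.69, 176.69], [-43.24, 126.21], [12.49, 139.97], [-82, 262], [0, 151.66], [-163.58, 163.58]. Speed limits (degrees/s): [159.86, 159.86, 180, 180, 180, 180].

## Interface

Orientations are given as a 3x3 rotation matrix whose columns are the frame's x, y, z axes.
In Python, from rig import bot, imaging gives the robot as it stands.
- The arm moves only by the tool drive_tool, never from a script. Its argument "deltas" is text: rows parted by semicolons, each of 5 numbers parted by spaces: the finger opening in mm, from 0 to 87, then the shift along the world's x, y, z in mm, then the turn about the world's z in rad. In form: jaw dx dy dz twist; .... A call has 1 to 12 rows; each row is the pose to reach, as a shift and turn from the pose commanded when the call began; what a row does not reach only later rows make up. A row lasts 1/10 s, in which the tool goes at most 50 mm and 8.59 degrees, less where a joint would pass 70% of its speed; a pose out of reach is approached as far as the arm can. A call with a gripper value outside its range is refused whole. The fingers move at their own pace and stop on an object; the grip force is fixed at half the most. Time passes only in rows, so rows that repeat a pose let the fingers close. It gives the time, the measured TCP pose, the force, the opening and the grip force at its end, in the units of the state.
- bot.read_state(): the state, without advancing time (a new reading comes with each control period).
- imaging.capture(name): name is "scene" or "top" or "wrist"; returns the picture (480x640x3 uint8, red, green, blue); there is no depth.
- imaging.camera_model(name): a dict with "fx", "fy", "cx", "cy" (pixels), "T" (4x4, takes a point from camera to world coordinates). Camera axes: x right, y down, z forward; pixel columns grow to the right and rows downward; lengths in m; the calibration is good to about 2 mm. The wrist camera is an equidistant fisheye: a pixel r from the principal point sees the ray r / f radians off the axis. A picture is of the moment at which its call begins: read the wrist's pose just before it. camera_model takes no time and is no camera call; for the wrist camera it gives the pose at the moment of the call.
- bot.hand_in(): hands the job in; it is judged then, once.
The state is a dict: "time_s": time; "joint_positions": joint angles; "qvel": joint speeds; "tau": joint torques, N m; "position": TCP position; "tcp_rot": TCP orientation; "force": force on the tool from outside, world axes, zero at the start; "moment": the same for the moment, N m; "opening": opening from 0.0 (shut) to 1.0 (fully open); "grasp_force": force on a finger pad.
Only numpy, scipy, OpenCV 4.12 (cv2) and the standard library are available. Lean on these libraries where they do the work, as an engineer would, in place of code of your own. Each camera call takes 0.05 s, during which the arm holds its last target. There are 200 camera calls.

## Task

The marker has dropped to the bottom of the tall narrow steel holder, too deep to reach. Swing the tall holder over by its black crank handle so that the marker slides out into the tray below it, then turn the holder back fully upright and let go. Leave the short wide holder with the skewers as it is.

Things in the scene. Friction and masses are not known exactly. Their poses are not given: they have to be found in the camera images.
- tall_stand: Fixed aluminium tray, 300 x 170 mm, rim 34 mm high; two steel cheeks (y = -46 to 46 mm, up to z = 218 mm) carry the tall holder over its back part. Origin: on the counter, straight below the holder's middle; x points to the tray's back, y towards the crank, z up. The tray runs from x = -240 to 60 and y = -85 to 85 mm.
- tall_hinge (a point): Middle of the tall holder's hinge axis, 200 mm above tall_stand's origin; the axis is parallel to its y. The holder is a steel cup, 50 mm outside and 44 mm inside diameter; its mouth is 90 mm above the hinge and its foot 85 mm below.
- tall_handle (a point): Grip point on the crank's black handle: a round bar parallel to y, 14 mm thick, from y = 60 to 135 mm; this point is at y = 110. Rigid with the holder, it must turn between the fingers (close them along x). At tilt q it is, from the hinge, at x = -70 sin(q - 1.047), z = 70 cos(q - 1.047) mm (so x = 61, z = 35 at q = 0). The crank's arm is at y = 59.
- tall_holder (a joint): Tilt q of the tall narrow holder in rad: 0 is upright on its stop; it grows as the mouth swings over to the tray's front (-x of tall_stand). Stop at 2.44, where the mouth points steeply down, about 130 mm above the tray; the marker slides out before or at that stop. Light hinge friction (0.06 N m). Starts at 0.
- marker: Green and white marker pen, 135 mm long, 17 mm thick, 16 to 28 g, at first standing deep in the tall holder, its upper end about 38 mm below the mouth. Origin: on its barrel's surface at mid length; y is its long axis.
- short_holder (a joint): Tilt in rad of the short wide holder (64 mm across, 100 mm tall, wooden skewers stand out of it) on the other stand, which is otherwise the same; 0 is upright. Leave it as it is.

How it is judged:
By the outcome, as a careful person would: the job done as asked, in the order asked, and still so for the second after the job is handed in, with the robot touching nothing.
It also fails if it takes over 51 s, if anything falls off the work surface, if the arm or the gripper's body presses on something with over 40 N, if the wrist force passes 120 N, or if a joint passes its speed limit or range.

## Working session

There is one attempt and no reset: what is moved stays moved. The work goes in short steps, Python scripts to look and compute and a tool call to move; the robot and the scene stay as the last step left them, time stands still between calls to the robot, and variables do not carry over. Pictures are saved under pics/ and viewed, at most 10 in all, crops included, and the job is handed in when it is done.

Besides the shell and the picture viewer there is one more tool, called by a JSON object that holds its "method" and its "body". drive_tool: Moves the arm, as the interface text tells. Its arguments: {"type":"object","properties":{"deltas":{"type":"string"}},"required":["deltas"]}

```bash
mkdir -p pics; python3 - <<'E'
from rig import bot, imaging
import cv2,numpy as np
for n in ("scene","top"):
    im=imaging.capture(n); cv2.imwrite(f"pics/{n}0.png",im[:,:,::-1])
    m=imaging.camera_model(n); print(n,m["fx"],m["cx"],m["cy"],np.round(m["T"],3).tolist())
s=bot.read_state(); print(s["time_s"],s["position"],np.round(s["tcp_rot"],3).tolist())
E
```

```text
scene 619.3396220261134 311.9960041402809 241.5197643258756 [[-0.522, -0.499, 0.692, -0.449], [-0.853, 0.286, -0.436, 0.658], [0.019, -0.818, -0.575, 1.025], [0.0, 0.0, 0.0, 1.0]]
top 614.8543401842005 317.0631047483393 235.78505155793525 [[-0.026, -0.993, 0.114, 0.422], [-1.0, 0.027, 0.001, 0.01], [-0.004, -0.114, -0.993, 1.338], [0.0, 0.0, 0.0, 1.0]]
0.1 [ 0.1755671  -0.59908785  0.19855644] [[0.96, 0.281, -0.0], [0.281, -0.96, 0.002], [0.0, -0.002, -1.0]]
```

View pics/scene0.png

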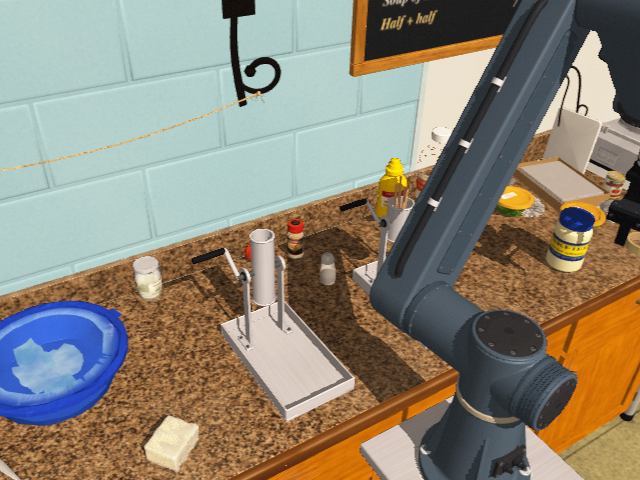

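View pics/top0.png

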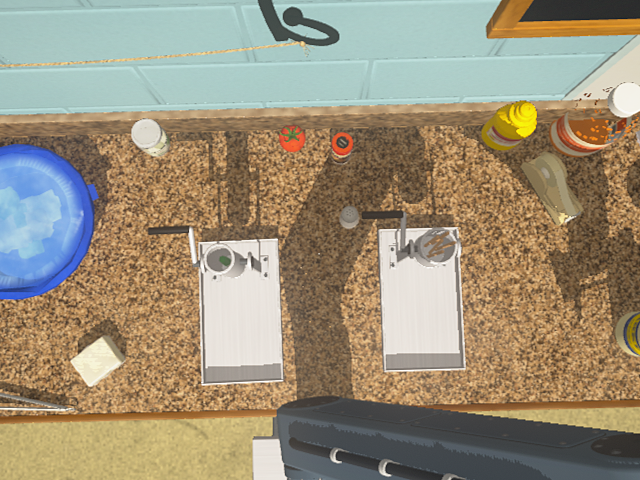

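The tall stand is the left one. In the top view, its tray corners are at about (200,241), (277,238), (283,381), (203,384), and its black handle spans about (148–190, 230). In the scene view, the handle runs from about (193,262) to (225,251).

```bash
cat > h.py <<'E'
import numpy as np
from rig import bot, imaging
def ray(n,u,v):
    m=imaging.camera_model(n);T=m["T"]
    d=T[:3,:3]@np.array([(u-m["cx"])/m["fx"],(v-m["cy"])/m["fy"],1]);return T[:3,3],d
def onz(n,u,v,z):
    o,d=ray(n,u,v);return o+d*(z-o[2])/d[2]
def proj(n,p):
    m=imaging.camera_model(n);q=np.linalg.inv(m["T"])@np.r_[p,1];return m["cx"]+m["fx"]*q[0]/q[2],m["cy"]+m["fy"]*q[1]/q[2]
E
python3 - <<'E'
from h import *
import cv2
c=np.array([onz("top",u,v,.034) for u,v in ((200,241),(277,238),(283,381),(203,384))]);print(c.round(3))
bl,br,fr,fl=c[:,:2]
x=(bl+br-fl-fr)/2; a=np.arctan2(x[1],x[0]);print("yaw",a, np.linalg.norm(x)); ctr=c[:,:2].mean(0)
ex=np.array([np.cos(a),np.sin(a)]);ey=np.array([-ex[1],ex[0]])
o=ctr+.09*ex;print("origin",o)
hp=o+.061*ex+.11*ey;print("handle",hp)
for n,(u0,u1,v0,v1) in (("top",(140,198,222,240)),("scene",(185,230,245,270))):
    im=cv2.imread(f"pics/{n}0.png");k=(im[v0:v1,u0:u1].max(2)<45).astype(np.uint8)
    _,lab,st,_=cv2.connectedComponentsWithStats(k);i=1+st[1:,4].argmax()
    v,u=np.nonzero(lab==i);p=np.c_[u+u0,v+v0].astype(np.float32);r=cv2.minAreaRect(p);print(n,r,len(p))
    d=p-p.mean(0);w=np.linalg.svd(d,full_matrices=False)[2][0];t=d@w
    print([ (p.mean(0)+w*s).round(1).tolist() for s in (t.min(),t.max())])
    for y in (.06,.135): print(proj(n,np.r_[o+.061*ex+y*ey,.235]))
E
```

```text
[[0.567 0.262 0.034]
 [0.569 0.097 0.034]
 [0.27  0.09  0.034]
 [0.268 0.257 0.034]]
yaw 0.01942516014876929 0.2993160140187247
origin [0.50846956 0.17831513]
handle [0.56732142 0.28947924]Traceback (most recent call last):
  File "<stdin>", line 11, in <module>
ValueError: attempt to get argmax of an empty sequence
```

```bash
python3 - <<'E'
from h import *
import cv2
a=.0194;o=np.array([.5085,.1783]);ex=np.array([np.cos(a),np.sin(a)]);ey=np.array([-ex[1],ex[0]])
for n,(u0,u1,v0,v1) in (("top",(140,198,222,240)),("scene",(185,230,245,270))):
    im=cv2.imread(f"pics/{n}0.png");k=(im[v0:v1,u0:u1].max(2)<70).astype(np.uint8)
    _,lab,st,_=cv2.connectedComponentsWithStats(k);i=1+st[1:,4].argmax()
    v,u=np.nonzero(lab==i);p=np.c_[u+u0,v+v0].astype(np.float32);print(n,cv2.minAreaRect(p),len(p))
    d=p-p.mean(0);w=np.linalg.svd(d,full_matrices=False)[2][0];t=d@w
    print([ (p.mean(0)+w*s).round(1).tolist() for s in (t.min(),t.max())])
    for y in (.06,.135): print(np.round(proj(n,np.r_[o+.061*ex+y*ey,.235]),1))
    if n=="top":
        for q in (t.min(),t.max()): print(onz("top",*(p.mean(0)+w*q),.235).round(3))
E
```

```text
top ((164.9041748046875, 227.47775268554688), (2.053495407104492, 32.140316009521484), 84.64417266845703) 47
[[148.89999389648438, 228.60000610351562], [181.0, 226.60000610351562]]
[190.8 228.3]
[149.4 230.2]
[0.57  0.315 0.235]
[0.572 0.257 0.235]
scene ((207.85232543945312, 255.58157348632812), (6.545462131500244, 34.169532775878906), 70.55996704101562) 217
[[224.0, 250.0], [191.6999969482422, 261.1000061035156]]
[224.5 250.2]
[192.3 260.9]
```

{"method": "drive_tool", "body": {"deltas": "87 0 0 45 0; 87 0 0 90 0; 87 0 0 135 0; 87 15 20 170 0.1; 87 35 55 200 0.22; 87 60 92 215 0.34; 87 85 129 220 0.46; 87 110 166 220 0.58; 87 135 203 220 0.7; 87 160 240 220 0.82; 87 185 277 220 0.94; 87 210 314 220 1.06"}}

```text
time_s: 1.3
position: [0.3861, -0.2839, 0.4191]
tcp_rot: [[0.22, 0.976, -0.0], [0.976, -0.22, 0.001], [0.001, -0.0, -1.0]]
force: [0.8, -0.7, 0.5]
opening: 0.993
grasp_force: 0.0
```

{"method": "drive_tool", "body": {"deltas": "87 15 40 0 0.05; 87 30 82 0 0.1; 87 45 126 0 0.15; 87 60 172 0 0.2; 87 75 218 0 0.24; 87 90 264 0 0.24; 87 105 310 0 0.24; 87 120 356 0 0.24; 87 135 402 0 0.24; 87 150 448 0 0.24; 87 165 490 0 0.24; 87 175 525 0 0.24"}}

```text
time_s: 2.5
position: [0.5608, 0.2417, 0.4185]
tcp_rot: [[-0.015, 1.0, -0.001], [1.0, 0.015, -0.0], [-0.0, -0.001, -1.0]]
force: [-0.3, -0.1, -0.8]
opening: 0.998
grasp_force: 0.0
```

{"method": "drive_tool", "body": {"deltas": "70 3 25 -20 0; 60 6 50 -50 0; 60 6 50 -85 0; 60 6 50 -120 0; 60 6 50 -145 0; 60 6 50 -149 0; 60 6 50 -149 0"}}

```text
time_s: 3.2
position: [0.5662, 0.2891, 0.2696]
tcp_rot: [[-0.014, 1.0, -0.002], [1.0, 0.014, -0.001], [-0.001, -0.002, -1.0]]
force: [0.9, -0.1, -0.2]
opening: 0.689
grasp_force: 0.0
```

```bash
python3 - <<'E'
from h import *
import cv2
s=bot.read_state();print(s["position"],s["opening"])
w=imaging.capture("wrist");t=imaging.capture("scene")[180:350,130:330]
cv2.imwrite("pics/w1.png",np.hstack([cv2.resize(w,(400,300)),cv2.resize(t,(353,300))])[:,:,::-1])
E
```

```text
[0.56623925 0.28905787 0.26963376] 0.6891661645499455
```

View pics/w1.png

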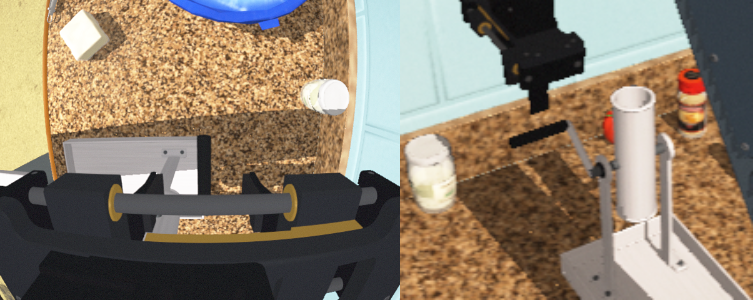

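The fingers, at composite pixels (150,190) and (258,190), straddle the handle at (204,160), centred along x. I'll descend and close.

{"method": "drive_tool", "body": {"deltas": "60 0 0 -20 0; 60 0 0 -40 0; 60 0 0 -54 0; 60 0 0 -54 0; 30 0 0 -54 0; 10 0 0 -54 0; 5 0 0 -54 0; 5 0 0 -54 0; 5 0 0 -54 0; 5 0 0 -54 0"}}

```text
time_s: 4.3
position: [0.5667, 0.2892, 0.2166]
tcp_rot: [[-0.014, 1.0, 0.0], [1.0, 0.014, 0.0], [0.0, 0.0, -1.0]]
force: [0.7, 0.6, 0.2]
opening: 0.228
grasp_force: 0.0
```

{"method": "drive_tool", "body": {"deltas": "5 0 0 0 0; 5 0 0 0 0; 5 0 0 0 0"}}

```text
time_s: 4.6
position: [0.5673, 0.2893, 0.2177]
tcp_rot: [[-0.014, 1.0, 0.002], [1.0, 0.014, 0.0], [0.0, 0.002, -1.0]]
force: [-0.9, -1.3, 7.0]
opening: 0.075
grasp_force: 7.1
```

```bash
python3 - <<'E'
from h import *
a=.0194
for q in list(np.arange(0,2.45,.12))+[2.44]:
    f=q-1.047;x=-70*np.sin(f)-60.6;z=70*np.cos(f)-35
    print(round(q,2),np.round([x*np.cos(a),x*np.sin(a),z],0))
E
```

```text
0.0 [0. 0. 0.]
0.12 [-5. -0.  7.]
0.24 [-10.  -0.  13.]
0.36 [-16.  -0.  19.]
0.48 [-23.  -0.  24.]
0.6 [-30.  -1.  28.]
0.72 [-38.  -1.  31.]
0.84 [-46.  -1.  34.]
0.96 [-55.  -1.  35.]
1.08 [-63.  -1.  35.]
1.2 [-71.  -1.  34.]
1.32 [-79.  -2.  32.]
1.44 [-87.  -2.  30.]
1.56 [-95.  -2.  26.]
1.68 [-102.   -2.   21.]
1.8 [-108.   -2.   16.]
1.92 [-114.   -2.   10.]
2.04 [-119.   -2.    3.]
2.16 [-123.   -2.   -4.]
2.28 [-127.   -2.  -12.]
2.4 [-129.   -3.  -20.]
2.44 [-129.   -3.  -23.]
```

```bash
python3 - <<'E'
from h import *
import cv2
w=imaging.capture("wrist")[150:480];t=imaging.capture("scene")[200:320,150:310]
s=bot.read_state();print(s["position"],s["opening"],s["grasp_force"],s["force"])
cv2.imwrite("pics/w2.png",np.hstack([cv2.resize(w,(400,300)),cv2.resize(t,(400,300))])[:,:,::-1])
E
```

```text
[0.56727877 0.28935072 0.21809441] 0.0679710106985571 5.955054983496666 [-1.07937706 -0.85611229  6.57257706]
```

View pics/w2.png

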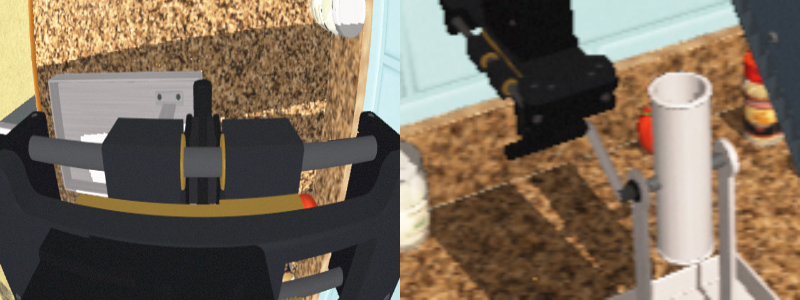

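The two thin fingers, at about (190,130) and (217,130), sit beside the bar at (204,100). The 6 mm opening doesn't fit a 14 mm bar, so I'll zoom in.

```bash
python3 - <<'E'
from h import *
import cv2
w=imaging.capture("wrist")[210:370,250:400];t=imaging.capture("scene")[220:280,180:240]
cv2.imwrite("pics/w3.png",np.hstack([cv2.resize(w,(500,533),interpolation=2),cv2.resize(t,(300,533)[::1] and (300,300)) if 0 else cv2.copyMakeBorder(cv2.resize(t,(300,300),interpolation=2),0,233,0,0,0)])[:,:,::-1])
E
```

```text
(no output)
```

View pics/w3.png

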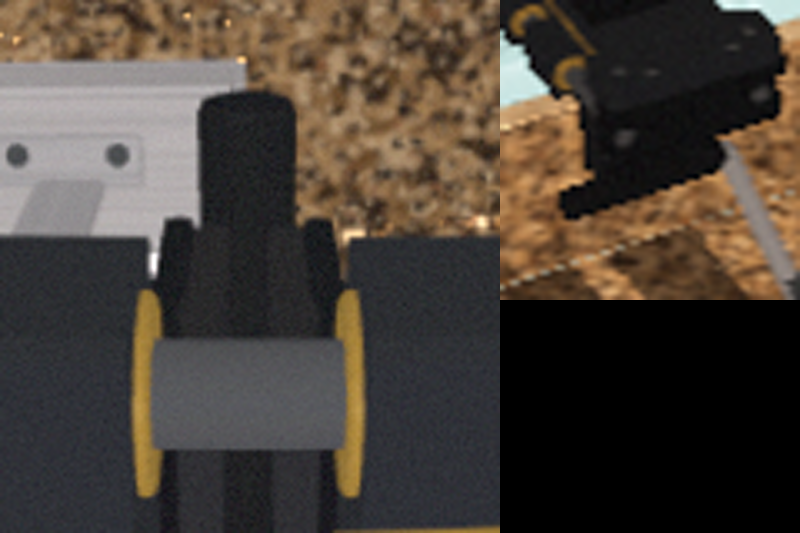

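The fingertips are pinching the top of the bar: no fingertip shows below it in the scene crop, where the bar runs (565,205)–(720,160). I'll open, go lower and regrip.

{"method": "drive_tool", "body": {"deltas": "45 0 0 0 0; 45 0 0 0 0; 45 0 0 0 0; 45 0 0 0 0; 45 0 0 -10 0; 45 0 0 -22 0; 45 0 0 -22 0; 5 0 0 -22 0; 5 0 0 -22 0; 5 0 0 -22 0; 5 0 0 -22 0; 5 0 0 -22 0"}}

```text
time_s: 6.0
position: [0.5673, 0.2893, 0.1949]
tcp_rot: [[-0.014, 1.0, 0.002], [1.0, 0.014, 0.0], [0.0, 0.002, -1.0]]
force: [-0.7, -0.8, -0.4]
opening: 0.148
grasp_force: 30.4
```

{"method": "drive_tool", "body": {"deltas": "5 0 0 0 0; 5 0 0 0 0; 5 0 0 0 0; 5 0 0 0 0"}}

```text
time_s: 6.4
position: [0.5672, 0.2893, 0.1949]
tcp_rot: [[-0.014, 1.0, 0.001], [1.0, 0.014, 0.0], [0.0, 0.001, -1.0]]
force: [1.5, -0.5, 1.2]
opening: 0.153
grasp_force: 30.0
```

```bash
python3 - <<'E'
from h import *
import cv2
w=imaging.capture("wrist")[210:370,250:400];t=imaging.capture("scene")[200:320,150:310]
cv2.imwrite("pics/w4.png",np.hstack([cv2.resize(w,(281,300),interpolation=2),cv2.resize(t,(400,300))])[:,:,::-1])
s=bot.read_state();print(s["position"],s["opening"],s["grasp_force"],s["force"])
for z in (s["position"][2],.235): print((np.array(proj("scene",np.r_[s["position"][:2],z]))-[150,200])*2.5+[281,0])
E
```

```text
[0.56722217 0.28928891 0.19483495] 0.15448922047295902 30.001001358032227 [1.51746188 0.41476556 0.91200536]
[418.08688854 180.42950282]
[414.31242375 143.1732306 ]
```

View pics/w4.png

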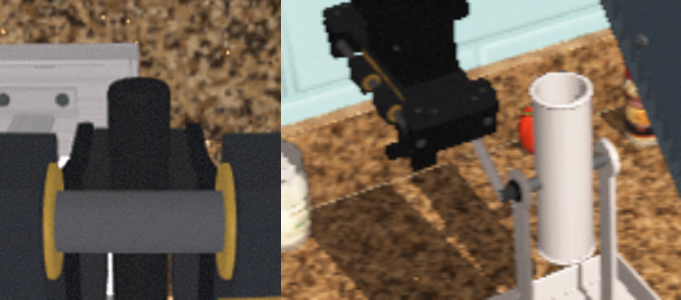

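The bar is now gripped at 13.4 mm opening and 30 N, with the tips visible below it at (425,166). Now I'll swing along the arc.

{"method": "drive_tool", "body": {"deltas": "5 -2 0 3.5 0; 5 -5 0 7 0; 5 -10 0 13 0; 5 -16 0 19 0; 5 -23 0 24 0; 5 -30 -1 28 0; 5 -38 -1 31 0; 5 -46 -1 34 0; 5 -55 -1 35 0; 5 -63 -1 35 0; 5 -71 -1 34 0; 5 -71 -1 34 0"}}

```text
time_s: 7.7
position: [0.4977, 0.2882, 0.2319]
tcp_rot: [[-0.015, 1.0, 0.008], [1.0, 0.015, 0.001], [0.001, 0.008, -1.0]]
force: [2.1, -2.5, 10.6]
opening: 0.15
grasp_force: 30.1
```

{"method": "drive_tool", "body": {"deltas": "5 0 0 2 0; 5 -4 0 1 0; 5 -8 -1 0 0; 5 -12 -1 -1 0; 5 -16 -1 -2 0; 5 -20 -1 -4 0; 5 -24 -1 -6 0; 5 -28 -1 -8 0; 5 -31 -1 -11 0; 5 -34 -1 -13 0; 5 -37 -1 -16 0; 5 -37 -1 -16 0"}}

```text
time_s: 8.9
position: [0.4577, 0.2876, 0.2118]
tcp_rot: [[-0.014, 1.0, -0.001], [1.0, 0.014, 0.001], [0.001, -0.001, -1.0]]
force: [3.8, 3.9, 2.3]
opening: 0.148
grasp_force: 30.0
```

{"method": "drive_tool", "body": {"deltas": "5 -3 0 -3 0; 5 -6 0 -6 0; 5 -9 0 -9 0; 5 -11 0 -13 0; 5 -13 0 -16 0; 5 -15 0 -20 0; 5 -17 0 -24 0; 5 -19 0 -28 0; 5 -20 0 -32 0; 5 -21 0 -36 0; 5 -21 0 -39 0; 5 -21 0 -39 0"}}

```text
time_s: 10.1
position: [0.4377, 0.2872, 0.1729]
tcp_rot: [[-0.014, 1.0, 0.0], [1.0, 0.014, 0.0], [0.0, 0.0, -1.0]]
force: [4.5, 3.5, 1.7]
opening: 0.15
grasp_force: 30.0
```

```bash
python3 - <<'E'
from h import *
import cv2
t=imaging.capture("scene")[200:440,150:400];u=imaging.capture("top")[200:400,130:310]
cv2.imwrite("pics/w5.png",np.hstack([cv2.resize(t,(417,400)),cv2.resize(u,(360,400))])[:,:,::-1])
s=bot.read_state();print(s["time_s"],s["position"],s["opening"],s["grasp_force"],s["force"])
E
```

```text
10.2 [0.43770478 0.28722709 0.17296356] 0.1513448275673267 30.02662718296051 [4.48742939 3.89235894 1.10850832]
```

View pics/w5.png

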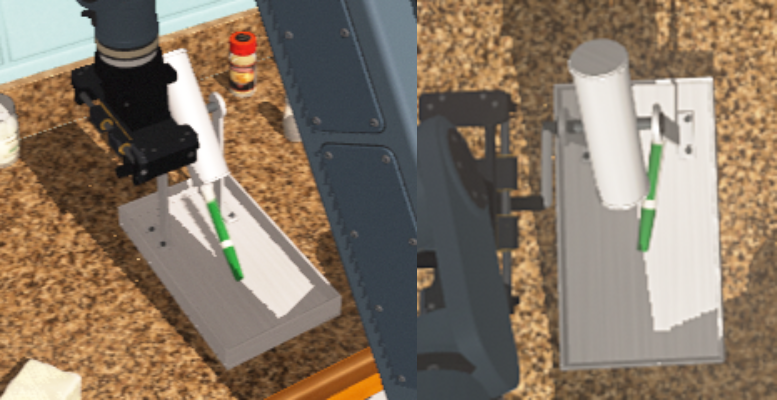

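The marker lies in the tray, from (655,115) to (643,245) in the top crop, clear of the mouth. I'll turn the holder back.

{"method": "drive_tool", "body": {"deltas": "5 0 0 2 0; 5 2 0 9 0; 5 6 0 17 0; 5 10 0 24 0; 5 15 0 31 0; 5 21 0 37 0; 5 27 0 43 0; 5 34 0 48 0; 5 42 0 52 0; 5 50 0 55 0; 5 58 1 57 0; 5 66 1 58 0"}}

```text
time_s: 11.4
position: [0.4961, 0.2881, 0.231]
tcp_rot: [[-0.014, 1.0, -0.016], [1.0, 0.014, -0.002], [-0.001, -0.016, -1.0]]
force: [-5.2, 3.0, 9.5]
opening: 0.153
grasp_force: 30.0
```

{"method": "drive_tool", "body": {"deltas": "5 8 0 0 0; 5 17 0 -1 0; 5 25 0 -4 0; 5 33 0 -7 0; 5 40 0 -12 0; 5 47 1 -17 0; 5 53 1 -23 0; 5 58 1 -30 0; 5 63 1 -37 0; 5 64 1 -39 0; 5 64 1 -39 0; 5 64 1 -39 0"}}

```text
time_s: 12.6
position: [0.5655, 0.2895, 0.1914]
tcp_rot: [[-0.014, 1.0, -0.005], [1.0, 0.014, 0.0], [0.0, -0.005, -1.0]]
force: [0.0, 4.7, 2.9]
opening: 0.144
grasp_force: 29.8
```

{"method": "drive_tool", "body": {"deltas": "5 2 0 -1 0; 5 4 0 -2 0; 5 5 0 -2 0; 5 5 0 -2 0; 5 5 0 -2 0"}}

```text
time_s: 13.1
position: [0.5667, 0.2894, 0.1888]
tcp_rot: [[-0.014, 1.0, -0.013], [1.0, 0.014, -0.001], [-0.001, -0.013, -1.0]]
force: [-5.1, 5.6, 3.4]
opening: 0.146
grasp_force: 29.5
```

{"method": "drive_tool", "body": {"deltas": "20 4 0 -2 0; 50 2 0 -1 0; 60 1 0 0 0; 60 1 0 0 0; 60 1 0 0 0; 60 1 0 0 0; 60 1 0 20 0; 60 1 0 45 0; 60 1 0 80 0; 60 1 0 120 0; 60 1 0 160 0; 60 1 0 160 0"}}

```text
time_s: 14.3
position: [0.5771, 0.2901, 0.358]
tcp_rot: [[-0.014, 1.0, 0.014], [1.0, 0.014, 0.004], [0.004, 0.014, -1.0]]
force: [-1.1, 0.5, 0.8]
opening: 0.69
grasp_force: 0.0
```

```bash
python3 - <<'E'
from h import *
import cv2
S=imaging.capture("scene");t=S[200:440,150:400];u=imaging.capture("top")[200:400,130:310]
cv2.imwrite("pics/w6.png",np.hstack([cv2.resize(t,(417,400)),cv2.resize(u,(360,400))])[:,:,::-1])
s=bot.read_state();print(s["time_s"],s["position"],s["opening"],s["force"])
im=cv2.cvtColor(cv2.imread("pics/scene0.png"),4)
d=cv2.absdiff(im,S)[225:310,248:278].max(2);print("holder diff",(d>40).sum(),d.mean())
im=S[245:270,185:230];k=im.max(2)<70;v,w=np.nonzero(k);print("handle",w.min()+185,w.max()+185,v.min()+245,v.max()+245,len(v))
E
```

```text
14.4 [0.57411047 0.28917901 0.35175626] 0.6881177020741607 [-0.80649591  0.97601177 -0.52639582]
holder diff 108 22.391372549019607
handle 192 224 248 269 225
```

View pics/w6.png

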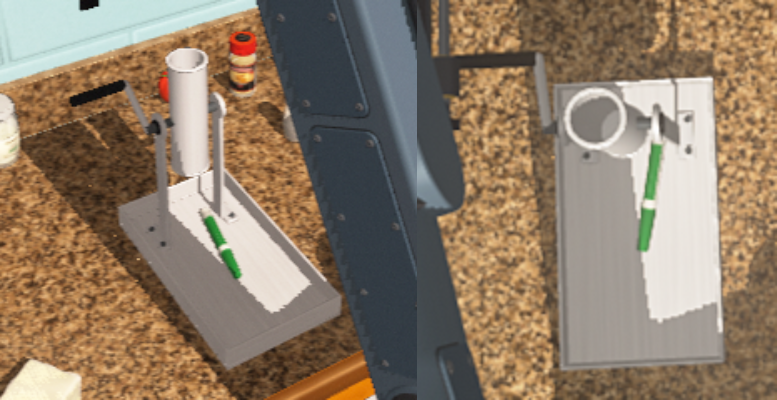

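The holder is upright, the marker is in the tray and the gripper is clear. I'll check for any remaining tilt against the first picture.

```bash
python3 - <<'E'
from h import *
import cv2
B=cv2.cvtColor(imaging.capture("scene"),cv2.COLOR_RGB2BGR);A=cv2.imread("pics/scene0.png")
for n,(u0,u1,v0,v1) in (("handle",(185,230,245,270)),):
  for I in (A,B):
    k=(I[v0:v1,u0:u1].max(2)<70).astype(np.uint8);_,l,st,c=cv2.connectedComponentsWithStats(k);i=1+st[1:,4].argmax();print(n,c[i],st[i])
ed=lambda I:cv2.Canny(I,80,200).astype(np.float32)
for n,(x,y,w,h) in {"mouth":(246,224,32,26),"foot":(248,280,30,26),"handle":(188,244,40,22)}.items():
    r=cv2.matchTemplate(ed(B)[y-6:y+h+6,x-6:x+w+6],ed(A)[y:y+h,x:x+w],cv2.TM_CCOEFF_NORMED);_,m,_,p=cv2.minMaxLoc(r);print(n,p[0]-6,p[1]-6,round(m,2))
E
```

```text
handle [22.73732719 10.60368664] [  7   3  33  16 217]
handle [22.98611111 10.51851852] [  7   3  33  16 216]
mouth 0 0 0.85
foot 0 0 0.71
handle 0 0 0.85
```

```bash
python3 -c "
from rig import bot
print(bot.hand_in())"
```

```text
the job is handed in; nothing more can be done
None
```

I handed the job in at about 14.5 s of the 51 s allowed: the marker is in the tray, the tall holder is upright to within about 0.01 rad with the gripper clear of it, and I kept clear of the short holder.

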